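# Roll the bar sample up the loading ramp and hold it on the sprung stop

## Task

With the fingertips, push the steel round bar lying at the foot of the loading ramp up the ramp to the sprung stop at the top, without letting it roll back on the way, and press the stop fully in with the bar square against both pads. Do not pick the bar up, and leave the other samples standing beside the ramp alone. Finish while still holding the bar pressed against the stop: the fingers stay there, pushing, when the program ends.

Things in the scene. Friction and masses are not known exactly. Their poses are not given: they have to be found in the camera images.
- ramp: Fixed aluminium loading ramp, 124 mm wide, sloping up 0.14 rad. Origin: on the sloping surface, middle line, at the upper edge of the foot lip, 16 mm above the desk. x up the slope, y level to the left, z square to the slope. Foot lip: x = -6 to 0 mm, 4 mm high; the plate ends at x = -20 mm, free desk below it. Side kerbs 10 mm high leave a channel y = -48 to 48 mm.
- ramp_head (a point): Front face of the grey head block at the top of the ramp, on the middle line at the surface: x = 227 mm in the ramp's frame. The block is 124 mm wide and, with its red cap, 49 mm high.
- bar_center (a point): Centre of the round steel bar, 36 mm diameter, 80 mm long, 0.63 kg; y is its long axis. It starts lying across the channel against the foot lip: x = 11 mm, z = 18 mm in the ramp's frame, up to 5 mm off the middle line. It rolls freely: left alone on the slope it rolls back. Pushing it up takes about 3 N, and up to about 10 N with the stop fully in.
- stop (a joint): Travel of the sprung stop in m, along the ramp's x: 0 = out, 0.008 = fully in; the spring needs 2.1 N to start and 4.9 N to be fully in, and pushes the stop out again.
- stop_face (a point): Middle of the front of the sprung stop, between its two black pads (each 22 wide, 24 mm high, centred 29 mm either side of the middle line, 18 mm above the slope); x = 150 mm in the ramp's frame when out, 158 mm when in. A bar in contact has its centre 18 mm before this face.
- telltale (a joint): Travel in m up the ramp of the tell-tale slide: a light aluminium tongue 14 mm wide, 25 mm high, on the middle line. The bar pushes it ahead (0.4 N) and it stays where it is left, showing how far the bar has been; it passes between the pads of the stop. Its face is at x = 35 mm + this value in the ramp's frame. Starts at 0 to 0.02.
- telltale_face (a point): Middle of the face of the tell-tale slide that the bar pushes on, 18 mm above the ramp surface.
- slug: Bystander: upright steel cylinder 32 mm in diameter, 45 mm high, on the desk left of the ramp; origin under its centre.
- tensile: Bystander: upright dark waisted test piece 26 mm in diameter, 64 mm high, on the desk right of the ramp; origin under its centre.
- coupon: Bystander: dark flat steel block 55 x 30 x 12 mm on the desk right of the ramp; origin under its centre.
- disc: Bystander: brass disc 40 mm in diameter, 14 mm high, on the desk left of the ramp; origin under its centre.
- billet: Bystander: upright square steel block 26 x 26 x 50 mm on the desk right of the ramp, beside its upper end; origin under its centre.
Mind the look-alikes: they are no part of the job. What is shaped like the part that bears bar_center but green, red or yellow is not meant.

How it is judged:
By the outcome, as a careful person would: the job done as asked, in the order asked, and still so for the second after the job is handed in, while the arm keeps its last pose, push and grip.
It also fails if it takes over 38 s, if anything falls off the work surface, if the arm or the gripper's body presses on something with over 40 N, if the wrist force passes 120 N, or if a joint passes its speed limit or range.

## Robot

A 6-joint arm with a two-finger parallel gripper is mounted at the origin on the work surface. World frame = base frame: x ahead of the robot, y to its left, z up, the work surface at z = 0. Lengths are in m, angles in rad, forces in N, time in s.
With the tool pointing down it reaches from about 0.35 to 0.725 m from the base axis. Payload 6 kg.
Tool frame: the origin (TCP) lies midway between the tips of the shut fingers; the grasp point (between the pads) lies 19 mm behind it; z points along the fingers, x is the direction in which the jaws open and shut, and the axes are right-handed (so a half turn about z gives the same grasp; the last joint's range is limited). The gripper opens to 85 mm and grips with 20 to 120 N. Pads are 22 mm wide; open, the fingers measure 114 mm over their backs; the gripper's body (76 mm by 85 mm) begins 54 mm behind the grasp point. The pads swing forward as they close: fully open they stand 13 mm farther back than shut.
Start: joints at [1.543, 0.04, 0.085, 0, -1.615, -0.334], TCP at [0.212, 0.561, 0.2] pointing down, gripper open.
Joint ranges: [-2.56, 2.56], [-1.29, 2.01], [-1.08, 1.49], [-3.29, 1.98], [-2.81, -0.18], [-2.99, 2.99]. Speed limits (rad/s): [2.57, 2.57, 3.01, 3.14, 3.14, 3.14].

## Interface

Orientations are given as a unit quaternion [w, x, y, z].
In Python, from station import env gives the robot as it stands.
- The arm moves only by the tool apply_moves, never from a script. Its argument "series" is a list of rows, each a list of 3 entries, a list of its own where there are three numbers: the shift along the tool's x, y, z in m, then the turn about the tool's z in degrees, then the closure, from -1 (fully open) to 1 (shut). A call has 1 to 20 rows; each row is the pose to reach, as a shift and turn from the pose commanded when the call began, along the tool's axes at that moment; what a row does not reach only later rows make up. A row lasts 1/12 s, in which the tool goes at most 41.7 mm and 7.16 degrees, less where a joint would pass 70% of its speed; a pose out of reach is approached as far as the arm can. A call with a gripper value outside its range is refused whole. The fingers move at their own pace and stop on an object; "squeeze" is the grip in N (left out, the last holds). Time passes only in rows, so rows that repeat a pose let the fingers close. It gives the time, the measured TCP pose, the force and the opening at its end, in the units of the state.
- env.state(): the state, without advancing time (a new reading comes with each control period).
- env.camera(name): name is "side" or "top" or "wrist"; returns a dict with "color" (384x512x3 uint8, red, green, blue), "vfov" (degrees; the focal length in pixels is half the picture's height over the tangent of half this angle, whatever the lens; pixels are square), "cx", "cy" (the principal point, pixels), "extrinsics" (4x4, takes a point from camera to world coordinates). Camera axes: x right, y up, looking along -z (the intrinsics and any distortion apply to the point x, -y, -z); pixel columns grow to the right and rows downward; lengths in m; the calibration is good to about 2 mm. A picture is of the moment at which its call begins. There is no depth.
- env.finish_job(): hands the job in, once; it reports no verdict.
The state is a dict: "time": time; "q": joint angles; "joint_velocities": joint speeds; "effort": joint torques, N m; "tcp_pos": TCP position; "ee_rot": TCP orientation; "wrist_force": force on the tool from outside, world axes, zero at the start; "wrist_torque": the same for the moment, N m; "gripper_width": finger opening in m.
Only numpy, scipy, OpenCV 4.12 (cv2) and the standard library are available. Lean on these libraries where they do the work, as an engineer would, in place of code of your own. Each camera call takes 0.05 s, during which the arm holds its last target. There are 200 camera calls.

## Working session

There is one attempt and no reset: what is moved stays moved. The work goes in short steps, Python scripts to look and compute and a tool call to move; the robot and the scene stay as the last step left them, time stands still between calls to the robot, and variables do not carry over. Pictures are saved under pics/ and viewed, about 8 in all and at most 12, crops included, and the job is handed in when it is done.

Besides the shell and the picture viewer there is one more tool, called after ">>>" by a JSON object that holds its "name" and its "arguments", one argument or row to a line. apply_moves: Moves the arm, as the interface text tells. Its arguments: {"type":"object","properties":{"series":{"type":"array","items":{"type":"array"}},"squeeze":{"type":"number"}},"required":["series"]}

```bash
mkdir -p pics; ls
cat > h.py <<'E'
import numpy as np, cv2
from station import env
def cam(n):
    c=env.camera(n); c['f']=192/np.tan(np.radians(c['vfov'])/2); return c
def proj(c,P):
    P=np.atleast_2d(P); E=np.array(c['extrinsics']); p=(P-E[:3,3])@E[:3,:3]
    return np.c_[c['cx']+c['f']*p[:,0]/-p[:,2], c['cy']-c['f']*p[:,1]/-p[:,2]]
def ray(c,u,v):
    E=np.array(c['extrinsics']); d=E[:3,:3]@np.array([(u-c['cx'])/c['f'],-(v-c['cy'])/c['f'],-1]); return E[:3,3],d
def onz(c,u,v,z):
    o,d=ray(c,u,v); return o+d*(z-o[2])/d[2]
E
python3 - <<'E'
from h import *
print(env.state())
for n in('top','side'):
    c=cam(n); print(n,{k:v for k,v in c.items() if k!='color'})
    cv2.imwrite(f'pics/{n}0.png',c['color'][:,:,::-1])
E
```

```text
pics
{'time': 0.0, 'q': array([ 1.54271058e+00,  4.08017267e-02,  8.37753275e-02, -4.41563738e-04,
       -1.61548529e+00, -3.33716119e-01]), 'joint_velocities': array([ 0.0008546 , -0.00071626, -0.00089974,  0.00241281, -0.00013753,
        0.00072159]), 'effort': array([-8.08144741e-04, -3.68200672e+01,  3.47412264e+01,  6.93219781e+00,
       -5.45029980e-03, -1.46602952e-05]), 'tcp_pos': array([0.21216573, 0.56082078, 0.19866943]), 'ee_rot': array([-6.84976403e-04, -5.68356214e-01,  8.22782128e-01, -5.61314216e-04]), 'wrist_force': array([0.61442145, 0.55237237, 0.44147028]), 'wrist_torque': array([-0.05370431, -0.03061127, -0.01386034]), 'gripper_width': 0.08530776768084021}
top {'vfov': 45.546324259051794, 'cx': 254.00741317765247, 'cy': 190.2036936211179, 'extrinsics': array([[-0.00842204,  0.99810224, -0.06099988,  0.4895703 ],
       [-0.99996267, -0.00828866,  0.00243918,  0.0410767 ],
       [ 0.00192895,  0.06101814,  0.99813479,  1.03496073],
       [ 0.        ,  0.        ,  0.        ,  1.        ]]), 'f': np.float64(457.34951079175994)}
side {'vfov': 51.3193348276546, 'cx': 257.4962504111347, 'cy': 187.79214327625564, 'extrinsics': array([[ 0.94290987,  0.20365641, -0.26352429,  0.33963199],
       [-0.33267769,  0.61324464, -0.71641927, -0.60235547],
       [ 0.01570148,  0.76318745,  0.64598636,  0.6245727 ],
       [ 0.        ,  0.        ,  0.        ,  1.        ]]), 'f': np.float64(399.6662690387966)}
```

View pics/top0.png

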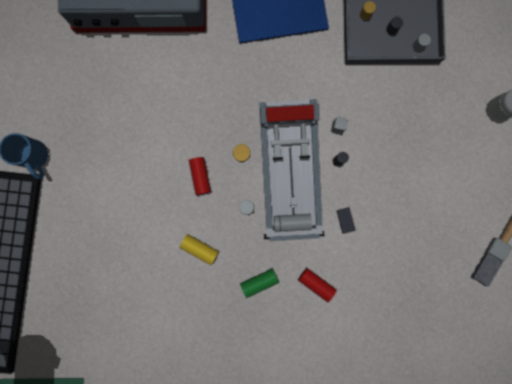

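View pics/side0.png

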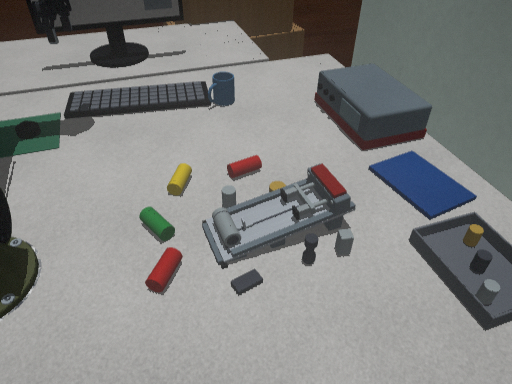

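The top view shows the bar at about (293,222) and the red cap at (290,114). The side view shows the bar at (227,226) and the cap at (327,180). Next I'll zoom in on both.

Run:
```python
from h import *
a=cv2.imread('pics/top0.png')[90:250,240:360]; b=cv2.imread('pics/side0.png')[155:295,195:365]
a=cv2.resize(a,None,fx=3.7,fy=3.7,interpolation=cv2.INTER_CUBIC); cv2.imwrite('pics/topc.png',a)
b=cv2.resize(b,None,fx=4,fy=4,interpolation=cv2.INTER_CUBIC); cv2.imwrite('pics/sidec.png',b)
c=cam('top'); img=c['color'].astype(int)
m=((img[:,:,0]>90)&(img[:,:,1]<50)&(img[:,:,2]<60)).astype(np.uint8)
n,l,s,ce=cv2.connectedComponentsWithStats(m)
for i in range(1,n):
    if s[i,4]>80:
        r=cv2.minAreaRect(np.argwhere(l==i)[:,::-1].astype(np.float32)); print(s[i],ce[i],r, onz(c,*ce[i],.09))
```

```text
[267 105  47  16 614] [290.00325733 112.52117264] ((290.001708984375, 112.52931213378906), (13.03628921508789, 46.68400573730469), 86.633544921875) [ 0.70951003 -0.03790718  0.09      ]
[190 158  19  36 461] [198.72017354 175.5835141 ] ((198.75, 175.75), (35.497013092041016, 12.943663597106934), 78.69007110595703) [0.57864439 0.15315135 0.09      ]
[300 270  36  31 511] [317.27592955 285.06457926] ((317.36004638671875, 285.02001953125), (36.20000076293945, 14.40000057220459), 36.869895935058594) [ 0.35193379 -0.0889537   0.09      ]
```

View pics/topc.png

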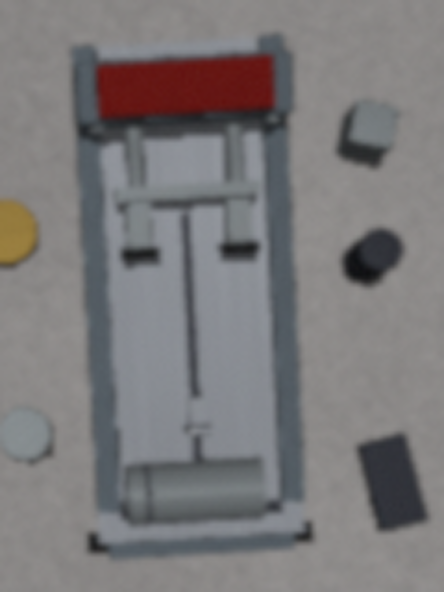

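View pics/sidec.png

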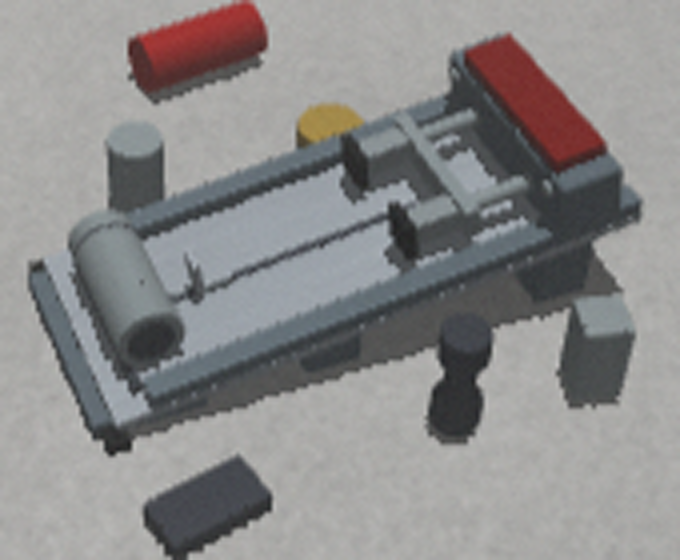

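Pixels from the crops, in crop coordinates:
- **Top:** the slot runs (185,215) to (198,460). The pad front edges are at about (141,262) and (240,257). The bar spans rows 458–522 and columns 121–268.
- **Side:** the slot runs (395,207) to (205,295). The near end of the bar is at about (152,338).

I'll fit the ramp pose to these.

```bash
cat >> h.py <<'E'
def ramp(x0,y0,yaw):
    s,c=np.sin(.14),np.cos(.14); Z=np.array([[np.cos(yaw),-np.sin(yaw),0],[np.sin(yaw),np.cos(yaw),0],[0,0,1]])
    return Z@np.array([[c,0,-s],[0,1,0],[s,0,c]]), np.array([x0,y0,.016])
def w(p,P): R,t=ramp(*p); return np.atleast_2d(P)/1000@R.T+t
E
python3 - <<'E'
from h import *
from scipy.optimize import least_squares
T=cam('top');S=cam('side')
t=lambda u,v:np.array([u/3.7+240,v/3.7+90]); s=lambda u,v:np.array([u/4+195,v/4+155])
# name, cam, point(ramp mm), pixel, axes used (in pixel)
O=[('padL',T,[150,29,30],t(141,262),(1,1)),('padR',T,[150,-29,30],t(240,257),(1,1)),
('bar x',T,[11,0,18],t(195,490),(0,1)),('slot lo',T,[40,0,0],t(198,455),(1,0)),('slot up',T,[140,0,0],t(186,225),(1,0)),
('kerbL out foot',T,[0,62,10],t(96,500),(1,0)),('kerbR out foot',T,[0,-62,10],t(302,500),(1,0)),
('padL s',S,[150,29,18],s(354,163),(1,1)),('padR s',S,[150,-29,18],s(402,230),(1,1)),
('bar near end',S,[11,-40,18],s(152,338),(1,1))]
def r(p): return np.concatenate([(proj(c,w(p[:3],np.array(P)+([0,p[3],0] if n=='bar near end' else 0)))[0]-px)*a for n,c,P,px,a in O])
f=least_squares(r,[.46,-.04,0,0],loss='soft_l1',x_scale=[.1,.1,.1,5]);p=f.x;print('ramp',p)
for o,e in zip(O,r(p).reshape(-1,2)): print(o[0],e.round(1))
# bar ends from the top view
for u,z in((121,6),(268,36)):
    R,o=ramp(*p[:3]); P=onz(T,*t(u,490),w(p,[11,0,z])[0,2] if 0 else w(p[:3],[11,0,z])[0,2]); print('bar end ramp',((P-o)@R*1000).round(1))
np.save('p.npy',p)
for q in([227,0,49],[227,0,0],[35,0,18],[11,40,18],[-20,62,0],[-20,-62,0]): print(q,'top',((proj(T,w(p[:3],q))[0]-[240,90])*3.7).round(),'side',((proj(S,w(p[:3],q))[0]-[195,155])*4).round(), w(p[:3],q).round(4))
E
```

```text
ramp [ 0.470821   -0.04884457  0.04961147  5.41669361]
padL [-0.2 -1.2]
padR [ 0.2 -1.4]
bar x [0.  0.2]
slot lo [-0.8 -0. ]
slot up [0.2 0. ]
kerbL out foot [0. 0.]
kerbR out foot [0.6 0. ]
padL s [-0.7 -0. ]
padR s [-0.7  0.6]
bar near end [-0.2  0.1]
bar end ramp [12.2 46.3  5.8]
bar end ramp [ 11.8 -37.4  35.9]
[227, 0, 49] top [187. 118.] side [504. 105.] [[ 0.6885 -0.038   0.0962]]
[227, 0, 0] top [179. 124.] side [504. 171.] [[ 0.6953 -0.0377  0.0477]]
[35, 0, 18] top [199. 450.] side [172. 275.] [[ 0.5029 -0.0473  0.0387]]
[11, 40, 18] top [133. 495.] side [104. 240.] [[ 0.4772 -0.0085  0.0354]]
[-20, 62, 0] top [ 97. 543.] side [ 43. 257.] [[0.448  0.0121 0.0132]]
[-20, -62, 0] top [303. 531.] side [116. 424.] [[ 0.4541 -0.1118  0.0132]]
```

```bash
cat > plan.py <<'E'
from h import *
from scipy.spatial.transform import Rotation as Ro
p=np.load('p.npy'); st=env.state(); q=st['ee_rot']; R=Ro.from_quat([q[1],q[2],q[3],q[0]]).as_matrix()
def rel(P): return ((P-st['tcp_pos'])@R*1000).round(1)
E
python3 - <<'E'
from plan import *
u=np.array([np.cos(p[2]),np.sin(p[2]),0]); v=np.array([-u[1],u[0],0])
print(R.round(3)); print('turn to get tool x to +-ramp y:',[np.degrees(np.arctan2(s*v@R[:,1],s*v@R[:,0])).round(2) for s in(1,-1)])
b=w(p[:3],[11,4.5,18])[0]; print('bar',b)
for h in(.2,.06,.022):
    P=b-u*.048-v*.0025; P[2]=h; print(P.round(4),rel(P))
E
```

```text
[[-0.354 -0.935 -0.   ]
 [-0.935  0.354 -0.001]
 [ 0.001 -0.    -1.   ]]
turn to get tool x to +-ramp y: [np.float64(156.43), np.float64(-23.57)]
bar [ 0.47896813 -0.0439345   0.03535886]
[ 0.4312 -0.0488  0.2   ] [ 4.929e+02 -4.205e+02 -3.000e-01]
[ 0.4312 -0.0488  0.06  ] [ 492.7 -420.5  139.7]
[ 0.4312 -0.0488  0.022 ] [ 492.7 -420.5  177.7]
```

>>> {"name": "apply_moves", "arguments": {
  "series": [
    [[10, -8, 0], 0, -1],
    [[0.035, -0.03, 0], -2, 0],
    [[0.065, -0.055, 0], -4, 0.06],
    [[0.095, -0.081, 0], -5, 0.06],
    [[0.125, -0.107, 0], -7, 0.06],
    [[0.155, -0.132, 0], -8, 0.06],
    [[0.185, -0.158, 0], -9, 0.06],
    [[0.215, -0.183, 0], -10, 0.06],
    [[0.245, -0.209, 0], -12, 0.06],
    [[0.275, -0.235, 0], -13, 0.06],
    [[0.305, -0.26, 0], -15, 0.06],
    [[0.335, -0.286, 0], -16, 0.06],
    [[0.365, -0.311, 0], -18, 0.06],
    [[0.395, -0.337, 0], -19, 0.06],
    [[0.425, -0.363, 0], -21, 0.06],
    [[0.45, -0.384, 0], -22, 0.06],
    [[0.47, -0.401, 0], -23, 0.06],
    [[0.484, -0.413, 0], -23.6, 0.06],
    [[0.493, -0.4205, 0], -23.6, 0.06],
    [[0.493, -0.4205, 0], -23.6, 0.06]
  ]
}}

```text
time: 1.92
tcp_pos: [0.4312, -0.0507, 0.1994]
ee_rot: [0.001, 0.724, -0.69, -0.0]
wrist_force: [-0.7, -0.3, -0.5]
gripper_width: 0.0401
```

The first row of that call had a typo: I wrote 10 and -8 m instead of 0.010 and -0.008. The per-row limit clipped it to one ordinary step in nearly the planned direction, and the arm reached the target. Next is the descent behind the bar.

Run:
```python
from plan import *
u=np.array([np.cos(p[2]),np.sin(p[2]),0]); v=np.array([-u[1],u[0],0])
print(R.round(3),st['q'],np.degrees(np.arctan2(-v@R[:,1],-v@R[:,0])),np.degrees(np.arctan2(v@R[:,1],v@R[:,0])))
b=w(p[:3],[11,4.5,18])[0]
P=b-u*.048-v*.0025; P[2]=.022; print(P.round(4),rel(P))
```

```text
[[ 0.047 -0.999 -0.001]
 [-0.999 -0.047 -0.001]
 [ 0.001  0.001 -1.   ]] [ 3.52984345e-01 -4.13954809e-01 -3.09095247e-01  2.82963911e-04
 -1.67666124e+00  1.26480091e+00] -0.151979973643989 179.84802002635604
[ 0.4312 -0.0488  0.022 ] [ -1.9  -0.2 177.4]
```

>>> {"name": "apply_moves", "arguments": {
  "series": [
    [[-0.002, 0, 0.01], 0, 0.06],
    [[-0.002, 0, 0.035], 0, 0.06],
    [[-0.002, 0, 0.065], 0, 0.06],
    [[-0.002, 0, 0.095], 0, 0.06],
    [[-0.002, 0, 0.12], 0, 0.06],
    [[-0.002, 0, 0.14], 0, 0.06],
    [[-0.002, 0, 0.155], 0, 0.06],
    [[-0.002, 0, 0.165], 0, 0.06],
    [[-0.002, 0, 0.172], 0, 0.06],
    [[-0.002, 0, 0.176], 0, 0.06],
    [[-0.002, 0, 0.1775], 0, 0.06],
    [[-0.002, 0, 0.1775], 0, 0.06],
    [[-0.002, 0, 0.1775], 0, 0.06]
  ]
}}

```text
time: 3.0
tcp_pos: [0.4315, -0.0467, 0.023]
ee_rot: [-0.0, 0.725, -0.689, 0.0]
wrist_force: [0.4, -0.3, 0.8]
gripper_width: 0.0405
```

Run:
```python
from h import *
s=env.state();print(s['tcp_pos'],s['wrist_force'])
b=cam('side')['color'][120:290,170:370,::-1]
cv2.imwrite('pics/s1.png',cv2.resize(b,None,fx=4,fy=3.5,interpolation=cv2.INTER_CUBIC))
```

```text
[ 0.43154281 -0.04665455  0.02302652] [ 0.43996187 -0.34386341  0.7740643 ]
```

View pics/s1.png

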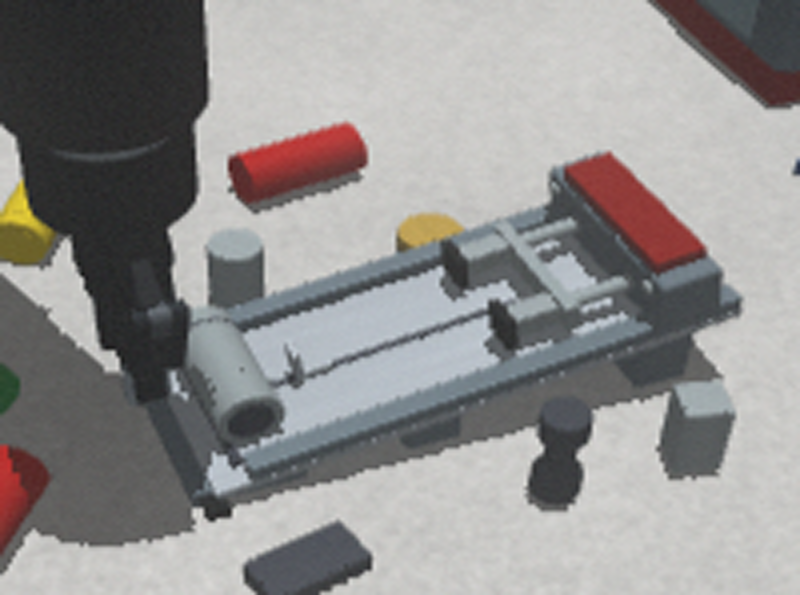

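The picture shows the fingers behind the bar, with tips at about (150,400), clear of the foot plate. The bar hasn't moved, and the tell-tale is at (295,365). I'll approach slowly until contact.

>>> {"name": "apply_moves", "arguments": {
  "series": [
    [[0, -0.003, 0], 0, 0.06],
    [[0, -0.007, 0], 0, 0.06],
    [[0, -0.01, 0], 0, 0.06],
    [[0, -0.012, 0], 0, 0.06],
    [[0, -0.0135, 0], 0, 0.06],
    [[0, -0.015, 0], 0, 0.06],
    [[0, -0.016, 0], 0, 0.06],
    [[0, -0.017, 0], 0, 0.06],
    [[0, -0.018, 0], 0, 0.06],
    [[0, -0.018, 0], 0, 0.06]
  ]
}}

```text
time: 3.88
tcp_pos: [0.4491, -0.0459, 0.0222]
ee_rot: [0.0, 0.725, -0.689, 0.0]
wrist_force: [-0.1, 0.1, 0.1]
gripper_width: 0.04
```

>>> {"name": "apply_moves", "arguments": {
  "series": [
    [[0, -0.001, 0], 0, 0.06],
    [[0, -0.002, 0], 0, 0.06],
    [[0, -0.003, 0], 0, 0.06],
    [[0, -0.004, -0.0002], 0, 0.06],
    [[0, -0.005, -0.0004], 0, 0.06],
    [[0, -0.006, -0.0006], 0, 0.06],
    [[0, -0.007, -0.0008], 0, 0.06],
    [[0, -0.008, -0.001], 0, 0.06],
    [[0, -0.009, -0.0012], 0, 0.06],
    [[0, -0.01, -0.0014], 0, 0.06]
  ]
}}

```text
time: 4.72
tcp_pos: [0.4591, -0.0454, 0.0236]
ee_rot: [0.0, 0.725, -0.689, 0.0]
wrist_force: [0.7, 0.2, 0.2]
gripper_width: 0.0401
```

Run:
```python
from h import *
s=env.state();print(s['tcp_pos'],s['wrist_force'])
b=cam('side')['color'][170:270,190:310,::-1]
cv2.imwrite('pics/s2.png',cv2.resize(b,None,fx=6,fy=6,interpolation=cv2.INTER_CUBIC))
```

```text
[ 0.4590822  -0.04540126  0.0236316 ] [0.71666503 0.18208367 0.20980784]
```

View pics/s2.png

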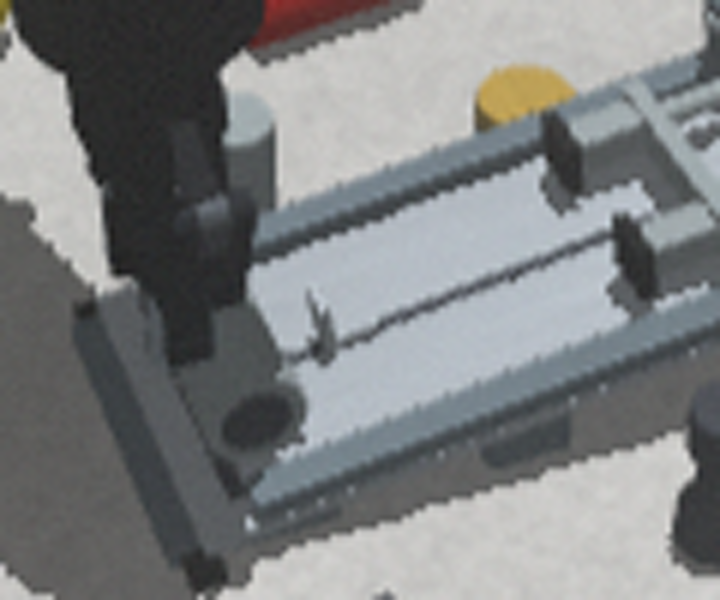

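Run:
```python
from h import *
p=np.load('p.npy');S=cam('side')
P=env.state()['tcp_pos']
f=lambda X:((proj(S,X)[0]-[190,170])*6).round().tolist()
for z in(0,.005,.01,.02):
    print(z,[(a,b,f(P+[a,b,z])) for a in(-.011,-.005,.005,.011) for b in(-.034,-.02)])
print('bar',f(w(p[:3],[11,-35.5,18])),f(w(p[:3],[11,-35.5,36])),f(w(p[:3],[-7,-35.5,18])))
```

```text
0 [(-0.011, -0.034, [159.0, 458.0]), (-0.011, -0.02, [148.0, 428.0]), (-0.005, -0.034, [177.0, 453.0]), (-0.005, -0.02, [166.0, 423.0]), (0.005, -0.034, [206.0, 446.0]), (0.005, -0.02, [195.0, 416.0]), (0.011, -0.034, [223.0, 442.0]), (0.011, -0.02, [212.0, 412.0])]
0.005 [(-0.011, -0.034, [158.0, 448.0]), (-0.011, -0.02, [148.0, 417.0]), (-0.005, -0.034, [176.0, 443.0]), (-0.005, -0.02, [165.0, 413.0]), (0.005, -0.034, [205.0, 436.0]), (0.005, -0.02, [194.0, 406.0]), (0.011, -0.034, [223.0, 432.0]), (0.011, -0.02, [211.0, 402.0])]
0.01 [(-0.011, -0.034, [158.0, 437.0]), (-0.011, -0.02, [147.0, 407.0]), (-0.005, -0.034, [175.0, 433.0]), (-0.005, -0.02, [164.0, 403.0]), (0.005, -0.034, [205.0, 426.0]), (0.005, -0.02, [193.0, 396.0]), (0.011, -0.034, [222.0, 421.0]), (0.011, -0.02, [211.0, 392.0])]
0.02 [(-0.011, -0.034, [156.0, 417.0]), (-0.011, -0.02, [145.0, 386.0]), (-0.005, -0.034, [174.0, 412.0]), (-0.005, -0.02, [163.0, 382.0]), (0.005, -0.034, [204.0, 405.0]), (0.005, -0.02, [192.0, 375.0]), (0.011, -0.034, [221.0, 401.0]), (0.011, -0.02, [210.0, 371.0])]
bar [258.0, 420.0] [249.0, 384.0] [207.0, 440.0]
```

Run:
```python
from h import *
S=cam('wrist');T=cam('top')
print({k:v for k,v in S.items() if k!='color'})
a=S['color'][:,:,::-1]; b=cv2.resize(T['color'][150:260,240:350,::-1],(384,384),interpolation=cv2.INTER_CUBIC)
cv2.imwrite('pics/wt.png',cv2.resize(np.hstack([a,b]),None,fx=.89,fy=.89))
```

```text
{'vfov': 59.339158079179875, 'cx': 257.4224287341974, 'cy': 188.27209606697556, 'extrinsics': array([[ 0.05064598,  0.95847645,  0.28063835,  0.53066715],
       [-0.99871603,  0.04892308,  0.01314621, -0.04200231],
       [-0.00112935, -0.28094382,  0.95972355,  0.19708079],
       [ 0.        ,  0.        ,  0.        ,  1.        ]]), 'f': np.float64(337.0274962223235)}
```

View pics/wt.png

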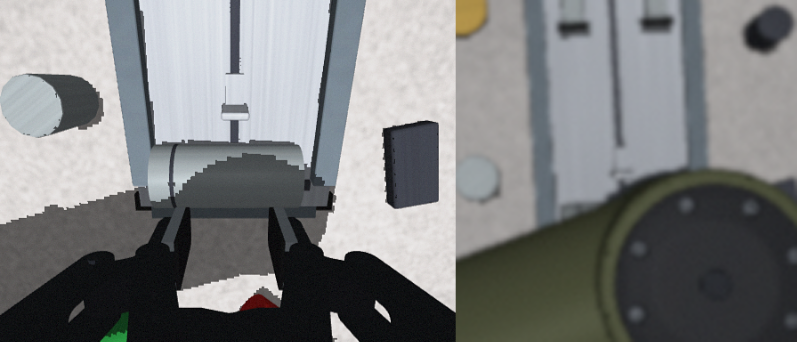

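The wrist view shows the bar spanning columns 148–305, with its lower edge at about row 205. The fingertips are at about (175,210) and (280,210), just at that edge. I'll project the expected points onto a zoomed crop.

Run:
```python
from h import *
p=np.load('p.npy');S=cam('wrist');P=env.state()['tcp_pos']
o=np.array([140,140]);k=3.4
img=cv2.resize(S['color'][140:290,140:370,::-1],None,fx=k,fy=k,interpolation=cv2.INTER_CUBIC)
R,_=ramp(*p[:3])
def dot(X,c): cv2.circle(img,tuple(int(v) for v in (proj(S,X)[0]-o)*k),4,c,-1)
for y in(-62,-48,48,62): dot(w(p[:3],[-20,y,0]),(0,0,255)); dot(w(p[:3],[0,y,4]),(255,0,255))
for x in(-7,11,29):
    for y in(-35.5,44.5): dot(w(p[:3],[x,y,18]),(0,255,0))
for s in(-1,1):
    for a in(-.011,.011):
        for b in(.02,.034): dot(P+[a,s*b,.004],(255,255,0)); dot(P+[a,s*b,.03],(0,255,255))
cv2.imwrite('pics/w2.png',img)
```

```text
(no output)
```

View pics/w2.png

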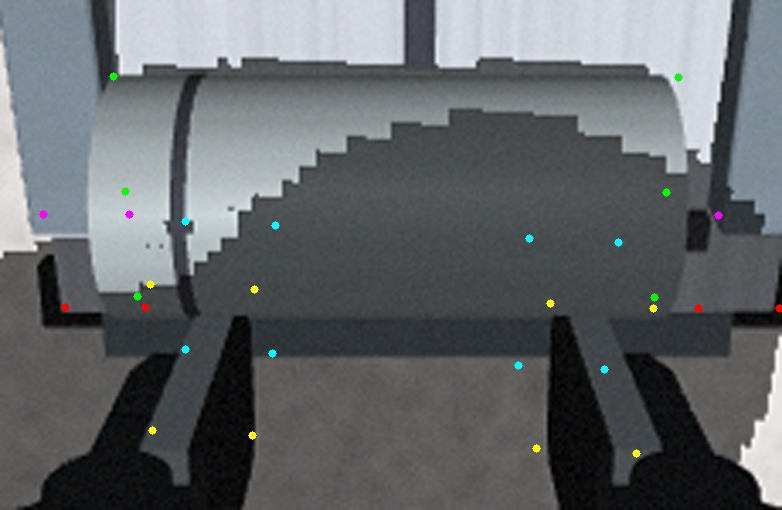

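Run:
```python
from h import *
S=cam('wrist');P=env.state()['tcp_pos'];print(P)
for (u,v),y in [((237,318),.02),((190,480),.02),((195,318),.02),((195,318),.034),((150,440),.034),((570,318),-.02),((612,480),-.02)]:
    o,d=ray(S,u/3.4+140,v/3.4+140); t=(P[1]+y-o[1])/d[1]; print((u,v),y,((o+d*t)-P).round(4))
```

```text
[ 0.45893801 -0.04539926  0.02358016]
(237, 318) 0.02 [0.0147 0.02   0.0476]
(190, 480) 0.02 [0.0125 0.02   0.0794]
(195, 318) 0.02 [0.0277 0.02   0.0767]
(195, 318) 0.034 [-0.0093  0.034  -0.0048]
(150, 440) 0.034 [-0.0116  0.034   0.0315]
(570, 318) -0.02 [ 0.0158 -0.02    0.0455]
(612, 480) -0.02 [ 0.0125 -0.02    0.0761]
```

Run:
```python
from h import *
S=cam('wrist');T=cam('side');P=env.state()['tcp_pos']
def tri(a,b):
    (o1,d1),(o2,d2)=a,b; A=np.c_[d1,-d2]; s=np.linalg.lstsq(A,o2-o1,rcond=None)[0]; x=o1+d1*s[0];y=o2+d2*s[1]; return (x+y)/2,np.linalg.norm(x-y)
for wu in((570,318),(600,318),(585,316)):
  for su in((165,362),(190,360),(215,350)):
    X,e=tri(ray(S,wu[0]/3.4+140,wu[1]/3.4+140),ray(T,su[0]/6+190,su[1]/6+170)); print(wu,su,X.round(4),(X-P).round(4),e.round(4))
# side-ray points at several z for tip
o,d=ray(T,215/6+190,350/6+170)
for z in(.02,.03,.04,.05,.06): print(z,(o+d*(z-o[2])/d[2]).round(4))
# check: wrist view of the bar: far/near seam etc.
p=np.load('p.npy')
for x,z in((-7,18),(11,36)): 
  for y in(-35.5,44.5): print((proj(S,w(p[:3],[x,y,z]))[0]-140)*3.4)
```

```text
(570, 318) (165, 362) [ 0.4606 -0.0665  0.0494] [ 0.0016 -0.0211  0.0258] 0.0117
(570, 318) (190, 360) [ 0.4652 -0.0677  0.0517] [ 0.0062 -0.0222  0.0281] 0.0042
(570, 318) (215, 350) [ 0.4705 -0.0682  0.0567] [ 0.0115 -0.0228  0.0331] 0.0024
(600, 318) (165, 362) [ 0.4609 -0.0698  0.0522] [ 0.002  -0.0243  0.0285] 0.0139
(600, 318) (190, 360) [ 0.4655 -0.0708  0.0543] [ 0.0065 -0.0254  0.0306] 0.0064
(600, 318) (215, 350) [ 0.4707 -0.0712  0.0591] [ 0.0118 -0.0258  0.0355] 0.0003
(585, 316) (165, 362) [ 0.4609 -0.0681  0.0507] [ 0.0019 -0.0227  0.027 ] 0.013
(585, 316) (190, 360) [ 0.4655 -0.0692  0.0529] [ 0.0065 -0.0238  0.0292] 0.0055
(585, 316) (215, 350) [ 0.4707 -0.0696  0.0578] [ 0.0118 -0.0242  0.0341] 0.0011
0.02 [ 0.4799 -0.0346  0.02  ]
0.03 [ 0.4776 -0.0439  0.03  ]
0.04 [ 0.4753 -0.0533  0.04  ]
0.05 [ 0.473  -0.0627  0.05  ]
0.06 [ 0.4706 -0.0721  0.06  ]
[654.78322149 296.96545848]
[137.08048905 296.21012923]
[694.45438485 250.44749166]
[ 96.29035268 249.59471539]
```

The two views triangulate to a tip height about 30 mm above the reported TCP. Both fingers also end exactly at the bar's edge, so the bar may simply be hiding them. Nothing is in contact, so I'll back off and look at the tips in the open.

>>> {"name": "apply_moves", "arguments": {
  "series": [
    [[0, 0.004, 0.0], 0, 0.06],
    [[0, 0.012, 0.0], 0, 0.06],
    [[0, 0.02, 0.001], 0, 0.06],
    [[0, 0.028, 0.001], 0, 0.06],
    [[0, 0.035, 0.001], 0, 0.06],
    [[0, 0.04, 0.001], 0, 0.06],
    [[0, 0.042, 0.001], 0, 0.06],
    [[0, 0.042, 0.001], 0, 0.06]
  ]
}}

```text
time: 5.78
tcp_pos: [0.4169, -0.0474, 0.0229]
ee_rot: [-0.0, 0.725, -0.689, 0.0]
wrist_force: [-0.1, -0.2, -0.2]
gripper_width: 0.0402
```

Run:
```python
from h import *
S=cam('wrist');T=cam('side');P=env.state()['tcp_pos'];print(P)
a=cv2.resize(S['color'][170:320,140:370,::-1],(552,360),interpolation=cv2.INTER_CUBIC)
b=cv2.resize(T['color'][180:280,170:240,::-1],(252,360),interpolation=cv2.INTER_CUBIC)
def dot(i,c,X,o,k): cv2.circle(i,tuple(int(v) for v in (proj(c,X)[0]-o)*k),3,(0,255,255),1)
for s in(-1,1):
  for q in(-.011,.011):
    for bb in(.02,.034): dot(a,S,P+[q,s*bb,.004],[140,170],2.4);dot(b,T,P+[q,s*bb,.004],[170,180],3.6)
cv2.imwrite('pics/w3.png',np.hstack([a,b])[:,:800])
```

```text
[ 0.41723174 -0.04744182  0.02278538]
```

View pics/w3.png

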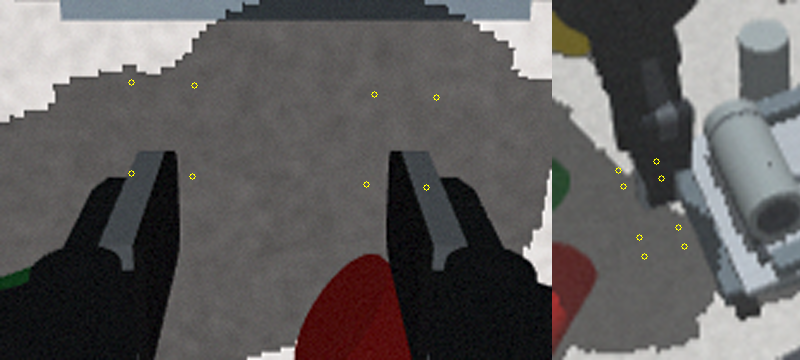

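The view settles it: the tips end at wrist crop (178,152) and (388,152), well above the dots I projected at TCP level. They were skimming over the bar. I'll triangulate the tip offset from both views.

Run:
```python
from h import *
S=cam('wrist');T=cam('side');P=env.state()['tcp_pos']
def tri(a,b):
    (o1,d1),(o2,d2)=a,b; s=np.linalg.lstsq(np.c_[d1,-d2],o2-o1,rcond=None)[0]; x=o1+d1*s[0];y=o2+d2*s[1]; return (x+y)/2,np.linalg.norm(x-y)
for wu in((389,152),(428,152)):
  for su in((118,205),(130,203),(136,195)):
    X,e=tri(ray(S,wu[0]/2.4+140,wu[1]/2.4+170),ray(T,su[0]/3.6+170,su[1]/3.6+180)); print(wu,su,(X-P).round(4),e.round(4))
# wrist only: assume symmetric, front at +.011: depth from finger pair separation for inner faces 40.2 mm
L=(177/2.4+140,152/2.4+170);Rr=(389/2.4+140,152/2.4+170)
for z in(0,.01,.02,.03,.04):
    a,b=onz(S,*L,P[2]+z),onz(S,*Rr,P[2]+z); print(z,(a-P).round(4),(b-P).round(4),'sep',np.linalg.norm(a-b).round(4))
# bar top edge in side image vs model; kin check of wrist cam mount
E0=np.array(S['extrinsics']);print('cam-tcp',(E0[:3,3]-P).round(4))
```

```text
(389, 152) (118, 205) [ 0.0072 -0.0211  0.0253] 0.0006
(389, 152) (130, 203) [ 0.011  -0.0219  0.0277] 0.0063
(389, 152) (136, 195) [ 0.014  -0.0214  0.0328] 0.0079
(428, 152) (118, 205) [ 0.008  -0.0271  0.0303] 0.0031
(428, 152) (130, 203) [ 0.0117 -0.0277  0.0325] 0.0026
(428, 152) (136, 195) [ 0.0146 -0.027   0.0374] 0.0044
0 [-0.0066  0.0241 -0.    ] [-0.0041 -0.0252 -0.    ] sep 0.0493
0.01 [-0.0021  0.0229  0.01  ] [ 0.0002 -0.0235  0.01  ] sep 0.0465
0.02 [0.0024 0.0217 0.02  ] [ 0.0046 -0.0219  0.02  ] sep 0.0437
0.03 [0.0069 0.0205 0.03  ] [ 0.009  -0.0202  0.03  ] sep 0.0408
0.04 [0.0114 0.0193 0.04  ] [ 0.0133 -0.0186  0.04  ] sep 0.038
cam-tcp [0.0715 0.0034 0.1736]
```

Everything agrees on an offset of about 29 mm between the reported TCP and the real tips. The finger fronts sit about 10 mm ahead of the TCP, and the inner faces are at ±20.5 mm. I'll lower by 27 mm, which puts the tips at z ≈ 0.025, and approach again.

>>> {"name": "apply_moves", "arguments": {
  "series": [
    [[0, 0, 0.004], 0, 0.06],
    [[0, 0, 0.01], 0, 0.06],
    [[0, 0, 0.017], 0, 0.06],
    [[0, 0, 0.023], 0, 0.06],
    [[0, -0.002, 0.0265], 0, 0.06],
    [[0, -0.006, 0.027], 0, 0.06],
    [[0, -0.011, 0.027], 0, 0.06],
    [[0, -0.016, 0.027], 0, 0.06],
    [[0, -0.02, 0.027], 0, 0.06],
    [[0, -0.023, 0.027], 0, 0.06],
    [[0, -0.0245, 0.027], 0, 0.06],
    [[0, -0.0255, 0.027], 0, 0.06],
    [[0, -0.0265, 0.027], 0, 0.06],
    [[0, -0.0275, 0.027], 0, 0.06]
  ]
}}

```text
time: 7.15
tcp_pos: [0.4446, -0.0461, -0.0043]
ee_rot: [0.0, 0.725, -0.689, 0.0]
wrist_force: [-0.5, 0.4, -0.1]
gripper_width: 0.0398
```

>>> {"name": "apply_moves", "arguments": {
  "series": [
    [[0, -0.001, 0], 0, 0.06],
    [[0, -0.002, 0], 0, 0.06],
    [[0, -0.003, 0], 0, 0.06],
    [[0, -0.004, -0.0001], 0, 0.06],
    [[0, -0.005, -0.0003], 0, 0.06],
    [[0, -0.006, -0.0004], 0, 0.06],
    [[0, -0.007, -0.0006], 0, 0.06],
    [[0, -0.008, -0.0007], 0, 0.06],
    [[0, -0.009, -0.0009], 0, 0.06],
    [[0, -0.01, -0.001], 0, 0.06]
  ]
}}

```text
time: 7.98
tcp_pos: [0.4545, -0.0457, -0.0034]
ee_rot: [0.0, 0.725, -0.689, -0.0]
wrist_force: [-1.6, 0.0, 1.4]
gripper_width: 0.0398
```

Contact made: Fx is -1.6 N and Fz +1.4 N, which fits a rolling bar. Pushing on up the slope.

>>> {"name": "apply_moves", "arguments": {
  "series": [
    [[0, -0.0015, -0.0002], 0, 0.06],
    [[0, -0.003, -0.0004], 0, 0.06],
    [[0, -0.0045, -0.0006], 0, 0.06],
    [[0, -0.006, -0.0008], 0, 0.06],
    [[0, -0.0075, -0.001], 0, 0.06],
    [[0, -0.009, -0.0013], 0, 0.06],
    [[0, -0.0105, -0.0015], 0, 0.06],
    [[0, -0.012, -0.0017], 0, 0.06],
    [[0, -0.0135, -0.0019], 0, 0.06],
    [[0, -0.015, -0.0021], 0, 0.06],
    [[0, -0.0165, -0.0023], 0, 0.06],
    [[0, -0.018, -0.0025], 0, 0.06]
  ]
}}

```text
time: 8.98
tcp_pos: [0.4726, -0.0448, -0.0009]
ee_rot: [0.0, 0.725, -0.689, 0.0]
wrist_force: [-3.1, -0.3, 1.5]
gripper_width: 0.0398
```

Run:
```python
from h import *
S=cam('wrist');s=env.state();print(s['tcp_pos'],s['wrist_force'])
cv2.imwrite('pics/w4.png',S['color'][:,:,::-1])
```

```text
[ 0.47288851 -0.04469829 -0.00078581] [-2.02079482 -0.35667664  0.50920522]
```

View pics/w4.png

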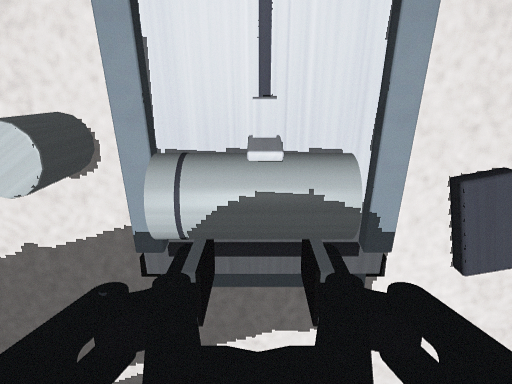

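The bar is off the lip and square on both fingers (columns 145–358, upper edge level at row 153). The tell-tale at (265,148) is riding on it. About 105 mm to go.

>>> {"name": "apply_moves", "arguments": {
  "series": [
    [[0, -0.0015, -0.0002], 0, 0.06],
    [[0, -0.003, -0.0004], 0, 0.06],
    [[0, -0.005, -0.0007], 0, 0.06],
    [[0, -0.007, -0.001], 0, 0.06],
    [[0, -0.009, -0.0013], 0, 0.06],
    [[0, -0.011, -0.0016], 0, 0.06],
    [[0, -0.013, -0.0018], 0, 0.06],
    [[0, -0.015, -0.0021], 0, 0.06],
    [[0, -0.017, -0.0024], 0, 0.06],
    [[0, -0.019, -0.0027], 0, 0.06],
    [[0, -0.021, -0.003], 0, 0.06],
    [[0, -0.023, -0.0032], 0, 0.06],
    [[0, -0.025, -0.0035], 0, 0.06],
    [[0, -0.027, -0.0038], 0, 0.06],
    [[0, -0.029, -0.0041], 0, 0.06],
    [[0, -0.031, -0.0044], 0, 0.06],
    [[0, -0.033, -0.0047], 0, 0.06],
    [[0, -0.035, -0.0049], 0, 0.06],
    [[0, -0.037, -0.0052], 0, 0.06],
    [[0, -0.039, -0.0055], 0, 0.06]
  ]
}}

```text
time: 10.7
tcp_pos: [0.5116, -0.0428, 0.0046]
ee_rot: [0.0, 0.725, -0.689, 0.0]
wrist_force: [-3.1, -0.1, 1.4]
gripper_width: 0.0403
```

>>> {"name": "apply_moves", "arguments": {
  "series": [
    [[0, -0.002, -0.0003], 0, 0.06],
    [[0, -0.004, -0.0006], 0, 0.06],
    [[0, -0.006, -0.0008], 0, 0.06],
    [[0, -0.008, -0.0011], 0, 0.06],
    [[0, -0.01, -0.0014], 0, 0.06],
    [[0, -0.012, -0.0017], 0, 0.06],
    [[0, -0.014, -0.002], 0, 0.06],
    [[0, -0.016, -0.0023], 0, 0.06],
    [[0, -0.018, -0.0025], 0, 0.06],
    [[0, -0.02, -0.0028], 0, 0.06],
    [[0, -0.022, -0.0031], 0, 0.06],
    [[0, -0.024, -0.0034], 0, 0.06],
    [[0, -0.026, -0.0037], 0, 0.06],
    [[0, -0.028, -0.0039], 0, 0.06],
    [[0, -0.03, -0.0042], 0, 0.06],
    [[0, -0.032, -0.0045], 0, 0.06],
    [[0, -0.0335, -0.0047], 0, 0.06],
    [[0, -0.035, -0.0049], 0, 0.06]
  ]
}}

```text
time: 12.2
tcp_pos: [0.5466, -0.041, 0.0095]
ee_rot: [0.0, 0.725, -0.689, 0.0]
wrist_force: [-2.4, -1.3, 1.9]
gripper_width: 0.04
```

>>> {"name": "apply_moves", "arguments": {
  "series": [
    [[0, -0.0015, -0.0002], 0, 0.06],
    [[0, -0.003, -0.0004], 0, 0.06],
    [[0, -0.0045, -0.0006], 0, 0.06],
    [[0, -0.006, -0.0008], 0, 0.06],
    [[0, -0.0075, -0.001], 0, 0.06],
    [[0, -0.009, -0.0013], 0, 0.06],
    [[0, -0.0105, -0.0015], 0, 0.06],
    [[0, -0.012, -0.0017], 0, 0.06],
    [[0, -0.0135, -0.0019], 0, 0.06],
    [[0, -0.015, -0.0021], 0, 0.06],
    [[0, -0.0165, -0.0023], 0, 0.06],
    [[0, -0.018, -0.0025], 0, 0.06],
    [[0, -0.019, -0.0027], 0, 0.06],
    [[0, -0.02, -0.0028], 0, 0.06],
    [[0, -0.021, -0.003], 0, 0.06],
    [[0, -0.022, -0.0031], 0, 0.06]
  ]
}}

```text
time: 13.53
tcp_pos: [0.5684, -0.0399, 0.0126]
ee_rot: [0.0, 0.725, -0.689, 0.0]
wrist_force: [-3.9, -0.5, 0.5]
gripper_width: 0.0399
```

Run:
```python
from h import *
S=cam('wrist');s=env.state();print(s['tcp_pos'],s['wrist_force'],s['wrist_torque'])
cv2.imwrite('pics/w5.png',S['color'][:,:,::-1])
```

```text
[ 0.56862025 -0.03991589  0.0126479 ] [-2.24033579 -0.2667486   0.86481759] [-0.12594493  0.83583578 -0.00735718]
```

View pics/w5.png

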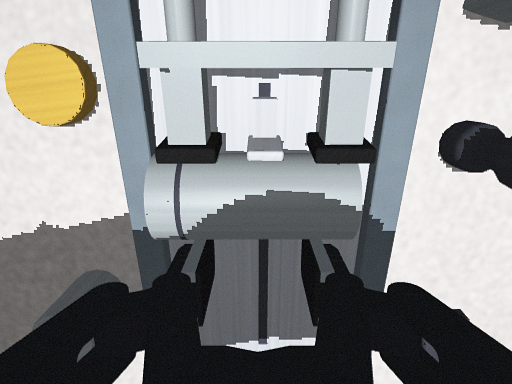

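The bar is square and right at the pads (pad fronts on row 160 at columns 157–222 and 308–375). The tell-tale is between them. Now pressing the stop in slowly.

>>> {"name": "apply_moves", "arguments": {
  "series": [
    [[0, -0.001, -0.0001], 0, 0.06],
    [[0, -0.002, -0.0003], 0, 0.06],
    [[0, -0.003, -0.0004], 0, 0.06],
    [[0, -0.004, -0.0006], 0, 0.06],
    [[0, -0.005, -0.0007], 0, 0.06],
    [[0, -0.006, -0.0008], 0, 0.06],
    [[0, -0.007, -0.001], 0, 0.06],
    [[0, -0.008, -0.0011], 0, 0.06]
  ]
}}

```text
time: 14.25
tcp_pos: [0.5749, -0.0397, 0.0134]
ee_rot: [0.001, 0.725, -0.689, -0.001]
wrist_force: [-8.9, -0.1, 3.9]
gripper_width: 0.0402
```

>>> {"name": "apply_moves", "arguments": {
  "series": [
    [[0, -0.0005, -0.0001], 0, 0.06],
    [[0, -0.001, -0.0001], 0, 0.06],
    [[0, -0.0015, -0.0002], 0, 0.06],
    [[0, -0.002, -0.0003], 0, 0.06]
  ]
}}

```text
time: 14.58
tcp_pos: [0.5766, -0.0396, 0.0135]
ee_rot: [0.002, 0.725, -0.689, -0.001]
wrist_force: [-9.3, 0.2, 3.1]
gripper_width: 0.0401
```

>>> {"name": "apply_moves", "arguments": {
  "series": [
    [[0, -0.0005, -0.0001], 0, 0.06],
    [[0, -0.001, -0.0001], 0, 0.06],
    [[0, -0.0015, -0.0002], 0, 0.06],
    [[0, -0.002, -0.0003], 0, 0.06]
  ]
}}

```text
time: 14.92
tcp_pos: [0.5769, -0.0397, 0.0134]
ee_rot: [0.003, 0.724, -0.689, -0.003]
wrist_force: [-16.3, 1.9, 6.1]
gripper_width: 0.0398
```

>>> {"name": "apply_moves", "arguments": {
  "series": [
    [[0, -0.0005, -0.0001], 0, 0.06],
    [[0, -0.001, -0.0001], 0, 0.06],
    [[0, -0.0015, -0.0002], 0, 0.06],
    [[0, -0.002, -0.0003], 0, 0.06]
  ]
}}

```text
time: 15.25
tcp_pos: [0.5769, -0.0398, 0.0131]
ee_rot: [0.005, 0.724, -0.689, -0.004]
wrist_force: [-23.7, 1.4, 9.7]
gripper_width: 0.04
```

The tool has stopped at x = 0.5769 while the force climbs to 24 N, so it is on the hard stop. I'll let it settle and check.

>>> {"name": "apply_moves", "arguments": {
  "series": [
    [[0, 0, 0], 0, 0.06],
    [[0, 0, 0], 0, 0.06],
    [[0, 0, 0], 0, 0.06],
    [[0, 0, 0], 0, 0.06],
    [[0, 0, 0], 0, 0.06],
    [[0, 0, 0], 0, 0.06]
  ]
}}

```text
time: 15.75
tcp_pos: [0.5769, -0.0398, 0.013]
ee_rot: [0.005, 0.724, -0.689, -0.004]
wrist_force: [-21.4, 1.5, 8.2]
gripper_width: 0.04
```

Run:
```python
from h import *
S=cam('wrist');T=cam('side');s=env.state();print(s['time'],s['tcp_pos'],s['wrist_force'],s['wrist_torque'])
p=np.load('p.npy'); a=S['color'][:,:,::-1].copy(); b=T['color'][150:270,195:365,::-1]
b=cv2.resize(b,(544,384),interpolation=cv2.INTER_CUBIC)
for c,i,o,k in((S,a,[0,0],1),(T,b,[195,150],3.2)):
  for x,col in((150,(0,0,255)),(158,(0,255,0))):
    for y in(-29,29): cv2.circle(i,tuple(int(v) for v in (proj(c,w(p[:3],[x,y,30]))[0]-o)*k),2,col,-1)
cv2.imwrite('pics/f.png',cv2.resize(np.hstack([a,b]),None,fx=.757,fy=.757,interpolation=cv2.INTER_AREA))
```

```text
15.85 [ 0.5768454  -0.03983875  0.01298796] [-22.13223348   1.25539916   8.30836895] [0.52308609 7.33818269 0.06907933]
```

View pics/f.png

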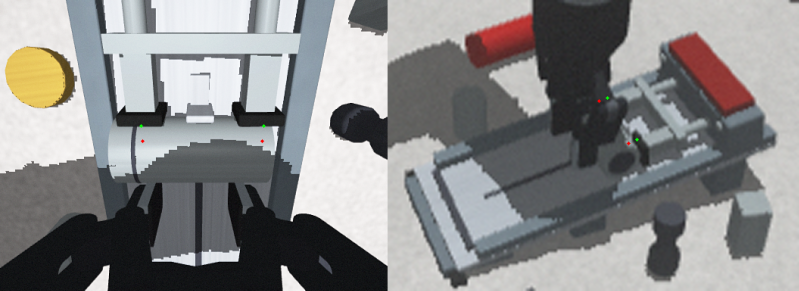

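The pad fronts now sit on the green dots at x = 158 mm (wrist view (140,125) and (264,125)). The bar is level across both pads, the fingers are still behind it, and the bystanders in view are upright. Handing in.

```bash
python3 -c "
from station import env
print(env.finish_job()); print(env.state()['tcp_pos'],env.state()['wrist_force'])"
```

```text
the job is handed in; nothing more can be done
None
the job is handed in; nothing more can be done
```

I pushed the bar up the ramp with both fingertips, pressed the stop fully in, and handed the job in at about 15.9 s with the fingers still pushing. The hand-in gave no verdict, and I could not read the state after it.

**Last checks**
- **Stop fully in:** the tool stayed at x = 0.5769 m while I commanded 4 mm more and the push rose from about 9 N to 24 N, settling at about 22 N. The pad fronts lined up with the projected 158 mm (fully-in) points in the wrist and side views.
- **Bar square:** it looked level across both pads in the wrist view.
- **No roll-back:** contact readings stayed at about 2–4 N up the slope, and the fingers never retreated once they touched the bar. I did not watch it continuously.
- **Bystanders:** the ones in view stood upright. I made no separate measurement of them.

**What went wrong or disagreed**
- **Tip height:** the fingertips were about 29 mm higher than the reported TCP suggested. My first approach skimmed just over the bar without moving it, so I measured the offset from two views, lowered 27 mm and approached again.
- **Typing error:** the first move row had 10 m and -8 m instead of 0.010 and -0.008. The step limit clipped it to a normal step, with no harm done.

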